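Fetch the leader spool from behind the jars on the tackle carousel

ROBOT

A 7-joint arm with a two-finger parallel gripper is mounted at the origin on the work surface. World frame = base frame: x ahead of the robot, y to its left, z up, the work surface at z = 0. Lengths are in m, angles in degrees, forces in N, time in s.
With the tool pointing down it reaches from about 0.425 to 0.875 m from the base axis. Payload 4.7 kg.
Tool frame: the origin (TCP) lies at the centre of the arm's flange, where the gripper is bolted on; the fingertips stand 182 mm ahead of it and the grasp point (between the pads) lies 164 mm ahead of it; z points along the fingers, x is the direction in which the jaws open and shut, and the axes are right-handed (so a half turn about z gives the same grasp; the last joint's range is limited). The gripper opens to 87 mm and grips with 3 to 60 N. Pads are 19 mm wide; open, the fingers measure 117 mm over their backs; the gripper's body (75 mm by 190 mm) begins 51 mm behind the grasp point.
Start: joints at [-68.234, 18.392, -4.016, 83.108, 1.295, 78.541, -3.26], TCP at [0.233, 0.607, 0.405] pointing down, gripper open.
Joint ranges: [-163.93, 163.93], [-17.29, 119.83], [-79.2, 71.16], [3.27, 140.29], [-89.18, 269.18], [5.43, 117.66], [-154.24, 154.24]. Speed limits (degrees/s): [147.25, 147.25, 180, 180, 180, 180, 180].

INTERFACE

Orientations are given as [roll, pitch, yaw] about the fixed x, y, z axes, in that order (R = Rz(yaw) Ry(pitch) Rx(roll)).
In Python, from cell import env gives the robot as it stands. The module is installed in compiled form; this text tells all that it offers.
- The arm moves only by the tool carry_out, never from a script. Its argument "increments" is a list of rows, each a list of 5 numbers: the shift along the world's x, y, z in m, then the turn about the world's z in degrees, then the gripper's target within -1 to 1 (shut at 1, half-way at 0, fully open at -1). In form: [[dx, dy, dz, spin, jaw], ...]. A call has 1 to 20 rows; each row is the pose to reach, as a shift and turn from the pose commanded when the call began; what a row does not reach only later rows make up. A row lasts 1/10 s, in which the tool goes at most 50 mm and 8.59 degrees, less where a joint would pass 70% of its speed; a pose out of reach is approached as far as the arm can. A call with a gripper value outside its range is refused whole. The fingers move at their own pace and stop on an object; "grip_force" is the grip in N (left out, the last holds). Time passes only in rows, so rows that repeat a pose let the fingers close. It gives the time, the measured TCP pose, the force and the opening at its end, in the units of the state.
- env.get_obs(): the state, without advancing time (a new reading comes with each control period).
- env.read_camera(name): name is "side" or "top" or "wrist"; returns (picture, depth): 400x640x3 uint8, red, green, blue; 400x640 float32, m along the optical axis (not along the pixel's ray), 0 where there is no reading.
- env.get_calibration(name): a dict with "K" (3x3 intrinsics, pixels), "camera_from_world" (4x4, takes a point from world to camera coordinates); the wrist camera has in their place "T_tool_cam" (4x4, takes a point from camera to tool coordinates, whose origin is the TCP and whose axes are the tool frame's). Camera axes: x right, y down, z forward; pixel columns grow to the right and rows downward; lengths in m; the calibration is good to about 2 mm. A picture is of the moment at which its call begins: read the wrist's pose just before it. get_calibration takes no time and is no camera call.
- env.sign_off(): hands the job in, once; it reports no verdict.
The state is a dict: "time_s": time; "qpos": joint angles; "joint_velocities": joint speeds; "effort": joint torques, N m; "tool_pos": TCP position; "tool_rot": TCP orientation; "force": force on the tool from outside, world axes, zero at the start; "wrist_torque": the same for the moment, N m; "grip_width": finger opening in m.
Only numpy, scipy, OpenCV 4.12 (cv2) and the standard library are available. Lean on these libraries where they do the work, as an engineer would, in place of code of your own. Each camera call takes 0.05 s, during which the arm holds its last target.

TASK

I need the spool of leader line that stands hemmed in on the tackle carousel. First lift the bottle, the jar and the hook box that crowd it off onto the rubber mat, all three, then stand the spool flat in the stainless measuring tray, and last put the three back on the carousel, each where it stood at the start. Keep everything upright, and leave the float, the ashtray and the reel cover where they are.

Things in the scene. Friction and masses are not known exactly. Their poses are not given: they have to be found in the camera images.
- carousel: White turntable, 350 mm disc, deck 20 mm above the table, 6 mm lip; stiff bearing (6 N at the rim turns it). Origin on its axis at table level. On the deck a divider 34 mm high along its y at x=0, hub 40 mm. clear bead bins (45 mm) fixed at +x. Dark flush pads at its (-140,0), (-78,64), (-78,-64) mm: bottle, jar and hook box start one on each, shuffled; spool at (-78,0).
- bottle: Slim white plastic bottle with paper band and narrow black screw cap, standing upright. Body 40 mm across and straight from the foot to 76 mm height, then a shoulder; cap 25 mm across from 88 mm to the top at 104 mm. 120 g or so. Origin: centre of its underside, z up.
- jar: Squat white jar with a wide plain aluminium lid, standing upright, 86 mm high. Body 53 mm across up to 58 mm height, lid 56 mm across from 58 mm to 86 mm. 150 g or so. Origin: centre of its underside, z up.
- hook_box: Grey plastic hook box standing on end, a rectangular block 36 mm (its x) by 56 mm (its y) by 92 mm high (its z, up), with a dark lid line at 70 mm and a small dark catch. Shut; 110 g or so. Origin: centre of its underside. Its x axis starts within 0.15 rad of the carousel's x axis.
- spool: Spool of leader line standing flat on one flange: two black flanges 52 mm across and 5 mm thick with pale line 45 mm across wound between, 34 mm high in all, about 90 g. Low, between the three taller containers. Origin: centre of its underside, z up.
- mat: Black ribbed rubber mat lying on the table to one side (left or right), 240 mm (its x) by 150 mm (its y), 4 mm thick, fixed. The side area for the bottle, jar and hook box. Origin: centre of its underside, z up; top surface 4 mm above the origin.
- tray: Stainless steel measuring tray on the table on the side opposite to the mat, 240 mm (its x) by 150 mm (its y), fixed, with 3 mm floor and 3 mm walls, rim 16 mm high, an end stop 30 mm high at its +x end and engraved graduation lines. Origin: centre of its underside, z up; floor surface 3 mm above the origin.
- ashtray: Bystander: round white ceramic ashtray holding brass swivels, 90 mm across, 30 mm high, on the table in front of the carousel on the robot's side. Origin: centre of its underside.
- float: Bystander: red pear-shaped float standing on its flat foot, 40 mm across, 86 mm high with its thin white stem, on the table beyond the mat or the tray. Origin: centre of its underside.
- reel_cover: Bystander: grey plastic reel cover, a low dome 82 mm across and 50 mm high with a short square neck on its -x side reaching 65 mm from the centre, on the table beyond the mat or the tray. Origin: centre of its underside.
There are look-alikes about, which are no part of the job. Leave any blue or purple look-alike of the jar alone.

How it is judged (in metres and radians):
On the way, in this order (a step that is already met when the one before it is completed fails the run):
1. the bottle, the jar and the hook box all stand upright on the rubber mat, let go (x of bottle in the frame of mat between -0.12 and 0.12 m and y of bottle in the frame of mat between -0.075 and 0.075 m and z of bottle in the frame of mat between 0 and 0.009 m and angle between each of bottle, jar, hook_box's own z axis and vertical below 0.15 rad and contact force between the fingers and bottle below 0.1 N and x of jar in the frame of mat between -0.12 and 0.12 m and y of jar in the frame of mat between -0.075 and 0.075 m and z of jar in the frame of mat between 0 and 0.009 m and contact force between the fingers and jar below 0.1 N and x of hook_box in the frame of mat between -0.12 and 0.12 m and y of hook_box in the frame of mat between -0.075 and 0.075 m and z of hook_box in the frame of mat between 0 and 0.009 m and contact force between the fingers and hook_box below 0.1 N), for 0.2 s.
2. the spool stands flat in the measuring tray, let go (x of spool in the frame of tray between -0.091 and 0.091 m and y of spool in the frame of tray between -0.046 and 0.046 m and z of spool in the frame of tray between -0.002 and 0.008 m and angle between spool's own z axis and vertical below 0.15 rad and linear speed of spool below 0.02 m/s and contact force between the fingers and spool below 0.1 N), for 0.2 s.
At the end, for the whole second after the job is handed in: Bottle, jar and hook box each upright (0.1 rad), at rest, within 15 mm of where it stood at the start; spool flat (0.15 rad), at rest on the tray floor, within its walls; ashtray, float and reel cover within 20 mm of where they were (distance of each of bottle, jar, hook_box from where it was at the start of the episode below 0.015 m and angle between each of bottle, jar, hook_box's own z axis and vertical below 0.1 rad and linear speed of each of bottle, jar, hook_box, spool below 0.02 m/s and x of spool in the frame of tray between -0.091 and 0.091 m and y of spool in the frame of tray between -0.046 and 0.046 m and z of spool in the frame of tray between -0.002 and 0.008 m and angle between spool's own z axis and vertical below 0.15 rad and distance of each of ashtray, float, reel_cover from where it was at the start of the episode below 0.02 m); the robot touches nothing.
It fails at once if the bottle, the jar, the hook box or the spool is tipped over (angle between any of bottle, jar, hook_box, spool's own z axis and vertical above 0.6 rad).
It fails at once if the ashtray, the float or the reel cover is disturbed (moved more than 20 mm) (distance of any of ashtray, float, reel_cover from where it was at the start of the episode above 0.02 m).
It also fails if it takes over 136 s, if anything falls off the work surface, if the arm or the gripper's body presses on something with over 40 N, if the wrist force passes 120 N, or if a joint passes its speed limit or range.

## Working session

There is one attempt and no reset: what is moved stays moved. The work goes in short steps, Python scripts to look and compute and a tool call to move; the robot and the scene stay as the last step left them, time stands still between calls to the robot, and variables do not carry over. Pictures are saved under pics/ and viewed, and the job is handed in when it is done.

Besides the shell and the picture viewer there is one more tool, called after "Request:" in YAML: its name, and indented under it one key for each argument. carry_out: Moves the arm, as the interface text tells. Its arguments: {"type":"object","properties":{"increments":{"type":"array"},"grip_force":{"type":"number"}},"required":["increments"]}

```bash
mkdir -p pics
cat > h.py <<'E'
from cell import env
import numpy as np, cv2
def snap(n,tag):
    o=env.get_obs(); im,d=env.read_camera(n)
    cv2.imwrite(f'pics/{tag}.png',cv2.cvtColor(im,cv2.COLOR_RGB2BGR)); np.savez(f'{tag}.npz',im=im,d=d,tp=np.array(o['tool_pos']),tr=np.array(o['tool_rot']))
    return o,im,d
def world(n,tag):
    z=np.load(f'{tag}.npz'); d=z['d']; c=env.get_calibration(n); K=np.array(c['K'])
    v,u=np.mgrid[0:400,0:640]
    P=np.stack([(u-K[0,2])/K[0,0]*d,(v-K[1,2])/K[1,1]*d,d],-1)
    if n=='wrist':
        from scipy.spatial.transform import Rotation as R
        T=np.eye(4);T[:3,:3]=R.from_euler('xyz',z['tr'],degrees=True).as_matrix();T[:3,3]=z['tp']; T=T@np.array(c['T_tool_cam'])
    else: T=np.linalg.inv(np.array(c['camera_from_world']))
    W=P@T[:3,:3].T+T[:3,3]; W[d<=0]=np.nan
    return z['im'],W
E
python3 - <<'E'
from h import *
for n in ['top','side','wrist']:
    o,im,d=snap(n,n+'0')
print(o)
for n in ['top','side']: print(env.get_calibration(n))
print(env.get_calibration('wrist'))
E
```

```text
{'time_s': 0.1, 'qpos': array([-68.23445143,  18.43594977,  -4.01592473,  83.16495965,
         1.29544339,  78.5401158 ,  -3.25937495]), 'joint_velocities': array([-0.02845078, -0.04666929,  0.02650206, -0.06948543,  0.14086507,
        0.02181345, -0.03115439]), 'effort': array([-1.01654445e-03, -4.92573524e+01, -4.06236621e-01, -3.13400531e+01,
       -6.40669232e-02,  3.94377764e-02,  6.64646245e-05]), 'tool_pos': array([0.23246024, 0.60683704, 0.40378365]), 'tool_rot': array([1.79994443e+02, 9.57727168e-02, 6.90450627e+01]), 'force': array([ 0.37388541, -0.33262427,  0.29042901]), 'wrist_torque': array([0.04100248, 0.02785246, 0.05774297]), 'grip_width': 0.08715391623319703}
{'K': array([[434.26630275,   0.        , 323.33480877],
       [  0.        , 434.26630275, 199.78213625],
       [  0.        ,   0.        ,   1.        ]]), 'camera_from_world': array([[-1.76865564e-02, -9.99843203e-01, -8.69144474e-04,
        -2.30332132e-02],
       [-9.95189791e-01,  1.76880008e-02, -9.63556712e-02,
         5.18525419e-01],
       [ 9.63559363e-02, -8.39236309e-04, -9.95346587e-01,

[... 357 characters left out ...]
      [-0.2086144 , -0.66050797, -0.72125533,  0.10873905],
       [ 0.19943553,  0.6932539 , -0.69254927,  0.88437333],
       [ 0.        ,  0.        ,  0.        ,  1.        ]])}
{'K': array([[312.68174288,   0.        , 320.2919666 ],
       [  0.        , 312.68174288, 202.48870229],
       [  0.        ,   0.        ,   1.        ]]), 'T_tool_cam': array([[ 9.99999663e-01,  1.44827385e-04,  8.07689277e-04,
         2.94927332e-04],
       [-3.73116692e-04,  9.56914208e-01,  2.90370555e-01,
        -7.94290223e-02],
       [-7.30835736e-04, -2.90370758e-01,  9.56913940e-01,
         1.95825366e-02],
       [ 0.00000000e+00,  0.00000000e+00,  0.00000000e+00,
         1.00000000e+00]])}
```

View pics/top0.png

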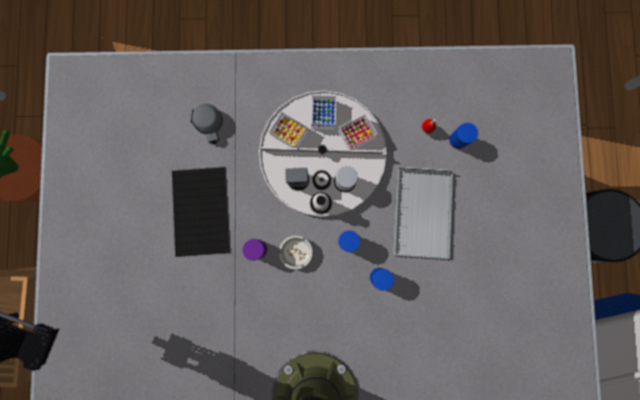

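View pics/side0.png

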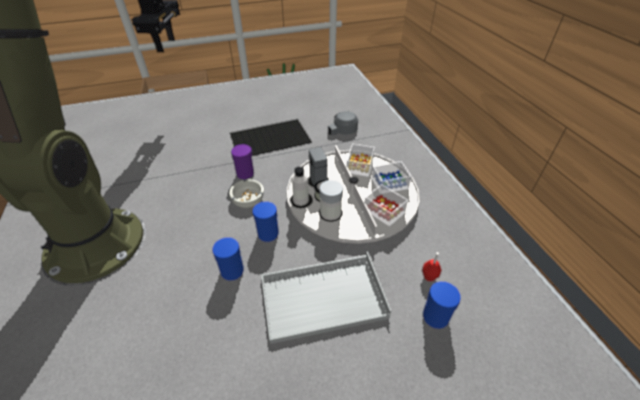

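The top view shows the mat on the left at (200,212) and the tray on the right at (425,213). On the carousel are the bottle (320,203), hook box (297,178), jar (346,178) and spool (321,180), with blue and purple decoys around it. Next I'll measure these from depth.

```bash
cat > m.py <<'E'
from h import *
im,W=world('top','top0')
def reg(u0,u1,v0,v1,zl,zh,name,f=None):
    m=np.zeros((400,640),bool); m[v0:v1,u0:u1]=1
    with np.errstate(invalid='ignore'): m&=(W[...,2]>zl)&(W[...,2]<zh)
    p=W[m]; 
    if len(p)<5: print(name,len(p));return
    pts=p[:,:2].astype(np.float32)
    c,r=cv2.minEnclosingCircle(pts); rr=cv2.minAreaRect(pts*1000)
    print(name,len(p),'mean',p.mean(0).round(4),'medz',np.median(p[:,2]).round(4),'circ',np.round(c,4),round(r,4),'rect',[np.round(x,1) for x in rr])
reg(250,400,80,225,.012,.028,'disc')
reg(305,335,190,215,.088,.12,'bottletop')
reg(330,362,165,195,.075,.12,'jar')
reg(284,312,160,193,.095,.13,'box')
reg(310,332,168,190,.04,.07,'spool')
reg(165,236,160,262,.002,.009,'mat')
reg(390,462,160,266,.008,.05,'trayrim')
reg(390,462,160,266,.022,.05,'traystop')
reg(276,318,232,274,.01,.05,'ashtray')
reg(185,225,98,146,.01,.08,'reel')
reg(418,440,112,138,.01,.1,'float')
reg(240,270,235,264,.07,.1,'purple')
reg(335,362,228,254,.07,.1,'blue1')
reg(368,396,264,294,.07,.1,'blue2')
reg(448,480,120,152,.07,.1,'blue3')
reg(255,390,140,160,.04,.07,'divider')
E
python3 m.py
python3 - <<'E'
import cv2
i=cv2.imread('pics/top0.png')
cv2.imwrite('pics/top0z.png',cv2.resize(i[80:280,240:400],None,fx=4,fy=3,interpolation=2)[:600])
E
```

```text
disc 8279 mean [ 0.6386 -0.033   0.0217] medz 0.0216 circ [ 0.6152 -0.0726] 0.228 rect [array([647.3, -55.3]), array([396.3, 348.1]), np.float64(82.5)]
bottletop 111 mean [ 0.5072 -0.025   0.1008] medz 0.1004 circ [ 0.5093 -0.0249] 0.0196 rect [array([509.2, -24.9]), array([36.3, 36.2]), np.float64(45.0)]
jar 393 mean [ 0.568  -0.0914  0.1066] medz 0.1072 circ [ 0.5692 -0.0918] 0.0278 rect [array([569. , -92.1]), array([53.7, 54.3]), np.float64(88.2)]
box 329 mean [0.5742 0.0348 0.1123] medz 0.1131 circ [0.5761 0.0354] 0.0318 rect [array([574.3,  35. ]), array([38.6, 55.9]), np.float64(2.8)]
spool 292 mean [ 0.5712 -0.0283  0.0558] medz 0.0558 circ [ 0.5714 -0.0281] 0.0257 rect [array([572.2, -28.3]), array([49.4, 49.4]), np.float64(44.4)]
mat 5012 mean [0.4959 0.309  0.0051] medz 0.005 circ [0.4979 0.3113] 0.1697 rect [array([498. , 309.5]), array([283.9, 196. ]), np.float64(0.3)]
trayrim 806 mean [ 0.4921 -0.3072  0.0149] medz 0.0139 circ [ 0.4818 -0.2903] 0.1468 rect [array([ 482.3, -309.4]), array([176.2, 286.3]), np.float64(88.6)]
traystop 96 mean [ 0.5857 -0.3125  0.029 ] medz 
[... 612 characters left out ...]
 [0.3891 0.1493] 0.028 rect [array([388. , 148.7]), array([53.4, 53.4]), np.float64(89.3)]
blue1 369 mean [ 0.4065 -0.0957  0.0873] medz 0.0873 circ [ 0.4064 -0.0955] 0.0278 rect [array([406.6, -95.9]), array([51.4, 53.5]), np.float64(88.7)]
blue2 393 mean [ 0.3084 -0.1783  0.087 ] medz 0.0872 circ [ 0.3077 -0.1792] 0.0279 rect [array([ 308.2, -179.3]), array([53.5, 54. ]), np.float64(47.5)]
blue3 391 mean [ 0.6818 -0.4102  0.0863] medz 0.0871 circ [ 0.6838 -0.4125] 0.0288 rect [array([ 684., -412.]), array([54.2, 55.5]), np.float64(61.9)]
divider 505 mean [ 0.6557 -0.0352  0.0541] medz 0.0547 circ [ 0.6508 -0.0313] 0.1646 rect [array([659.9, -31.5]), array([328.9,  40.1]), np.float64(89.0)]
```

View pics/top0z.png

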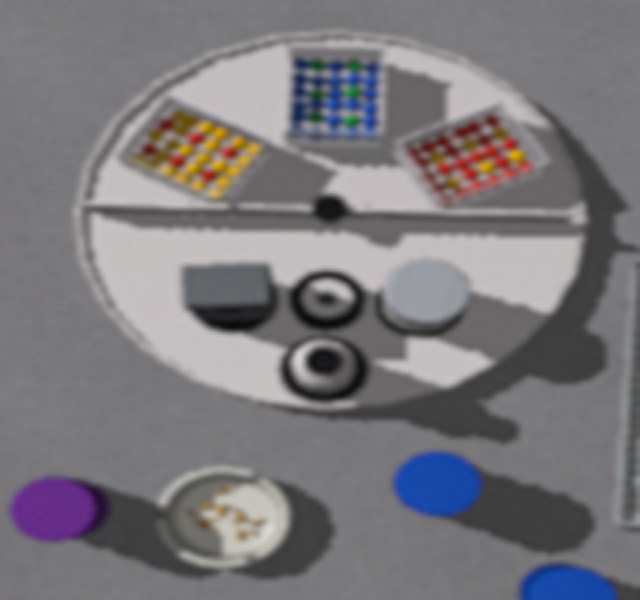

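Request:
carry_out:
  increments:
    - [0.02,-0.04,0.01,4,-1]
    - [0.04,-0.08,0.02,8,-1]
    - [0.06,-0.12,0.03,12,-1]
    - [0.08,-0.16,0.04,16,-1]
    - [0.1,-0.2,0.05,21,-1]
    - [0.12,-0.24,0.055,21,-1]
    - [0.14,-0.28,0.055,21,-1]
    - [0.16,-0.32,0.055,21,-1]
    - [0.18,-0.36,0.055,21,-1]
    - [0.2,-0.4,0.055,21,-1]
    - [0.22,-0.44,0.055,21,-1]
    - [0.24,-0.48,0.055,21,-1]
    - [0.26,-0.53,0.055,21,-1]
    - [0.28,-0.58,0.055,21,-1]
    - [0.287,-0.62,0.055,21,-1]
    - [0.287,-0.637,0.055,21,-1]
    - [0.287,-0.637,0.055,21,-1]
    - [0.287,-0.637,0.055,21,-1]
    - [0.287,-0.637,0.055,21,-1]
  grip_force: 20

```text
time_s: 2.05
tool_pos: [0.5195, -0.028, 0.4596]
tool_rot: [-180.0, -0.0, 90.2]
force: [0.4, 0.5, -0.1]
grip_width: 0.0875
```

```bash
cat > w.py <<'E'
from h import *
import sys
tag=sys.argv[1]
o,im,d=snap('wrist',tag); print(o['time_s'],o['tool_pos'],o['tool_rot'])
i=cv2.imread(f'pics/{tag}.png');
E
python3 w.py w1
python3 - <<'E'
from h import *
im,W=world('top','top0')
g=im.astype(int).max(2)
m=((g<45)).astype(np.uint8); m[:, :160]=0;m[:,240:]=0;m[:155]=0;m[265:]=0
n,l,s,c=cv2.connectedComponentsWithStats(m); k=1+s[1:,4].argmax(); mm=(l==k); p=W[mm]; 
K=np.array(env.get_calibration('top')['K']);T=np.linalg.inv(env.get_calibration('top')['camera_from_world'])
def proj(uv,z):
    out=[]
    for u,v in uv:
        r=T[:3,:3]@np.array([(u-K[0,2])/K[0,0],(v-K[1,2])/K[1,1],1]); t=(z-T[2,3])/r[2]; out.append(T[:3,3]+t*r)
    return np.array(out)
v,u=np.nonzero(mm); xy=proj(np.c_[u,v],.004)[:,:2]*1000
print('mat',s[k],cv2.minAreaRect(xy.astype(np.float32)),xy.mean(0),np.nanmedian(p[:,2]))
E
```

```text
2.05 [ 0.51947944 -0.02800262  0.45957765] [-1.79980950e+02 -4.48120922e-02  9.02167389e+01]
mat [ 173  168   57   88 4458] ((494.55950927734375, 307.41546630859375), (233.68121337890625, 146.10926818847656), 3.218790054321289) [493.39924302 307.58277928] 0.005299954880653379
```

View pics/w1.png

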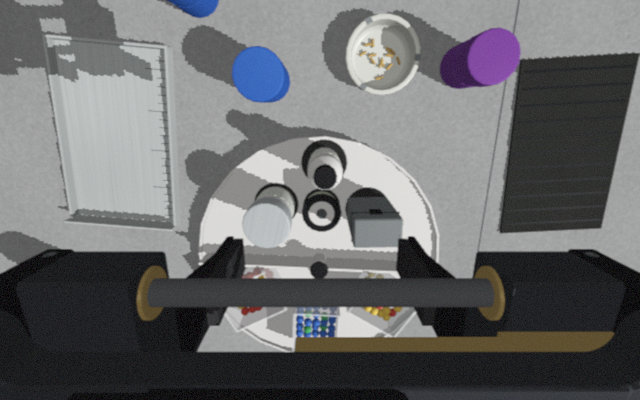

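The wrist view shows the bottle (325,165), jar (270,218), hook box (376,220) and spool (321,210). The mat is at the right edge and the tray at the left. I'll measure positions from it.

```bash
cat > m2.py <<'E'
from h import *
im,W=world('wrist','w1')
def reg(u0,u1,v0,v1,zl,zh,name):
    m=np.zeros((400,640),bool); m[v0:v1,u0:u1]=1
    with np.errstate(invalid='ignore'): m&=(W[...,2]>zl)&(W[...,2]<zh)
    p=W[m]; 
    if len(p)<5: print(name,len(p));return
    pts=p[:,:2].astype(np.float32)*1000
    c,r=cv2.minEnclosingCircle(pts); rr=cv2.minAreaRect(pts)
    print(name,len(p),'medz',np.median(p[:,2]).round(4),'circ',np.round(c,1),round(r,1),'rect',[np.round(x,1) for x in rr])
reg(305,345,150,190,.117,.13,'cap')
reg(240,300,190,248,.1,.115,'jarlid')
reg(345,405,185,250,.107,.12,'boxtop')
reg(300,342,188,232,.05,.062,'spool')
reg(45,180,30,228,.010,.045,'tray')
reg(45,180,30,228,.024,.045,'traystop')
reg(500,640,30,240,.0,.02,'table-mat')
print(W[150,570],W[100,110])
# white disc edge by fit: deck pixels
m=(np.abs(W[...,2]-.0235)<.006); m[:, :190]=0;m[:,450:]=0
p=W[m][:,:2]*1000
c=p.mean(0);a=np.arctan2(p[:,1]+31,p[:,0]-650);r=np.hypot(p[:,1]+31,p[:,0]-650)
e=[]
for k in np.arange(-np.pi,np.pi,.05):
    s=(abs(a-k)<.025)
    if s.sum()>20 and r[s].max()>165: e.append(p[s][r[s].argsort()[-3:]].mean(0))
e=np.array(e,np.float32);A=np.c_[2*e,np.ones(len(e))];x=np.linalg.lstsq(A,(e**2).sum(1),rcond=None)[0];print('disc',x[:2],np.sqrt(x[2]+x[0]**2+x[1]**2),len(e))
E
python3 m2.py
```

```text
cap 452 medz 0.1243 circ [509.4 -22.6] 12.5 rect [array([509.3, -22.5]), array([22.9, 24.8]), np.float64(89.5)]
jarlid 1762 medz 0.1065 circ [569.2 -89.3] 27.9 rect [array([568.8, -89.2]), array([54.4, 55.1]), np.float64(21.9)]
boxtop 1460 medz 0.1125 circ [574.7  37.4] 31.6 rect [array([574.9,  38.1]), array([35.7, 56.4]), np.float64(1.6)]
spool 1180 medz 0.0549 circ [571.1 -25.6] 25.9 rect [array([571.1, -25.5]), array([51. , 50.9]), np.float64(89.1)]
tray 3004 medz 0.0159 circ [ 481.5 -300.5] 140.7 rect [array([ 481.3, -301.5]), array([152.6, 240.2]), np.float64(85.2)]
traystop 316 medz 0.0293 circ [ 598.2 -312.7] 73.7 rect [array([ 598.9, -312.7]), array([147.5,   4. ]), np.float64(85.2)]
table-mat 26147 medz 0.0042 circ [487.6 334.3] 189.0 rect [array([488.5, 328.7]), array([320.6, 212. ]), np.float64(9.3)]
[0.49490241 0.31899243 0.00419281] [ 0.43156379 -0.30699757  0.00273941]
disc [582.70778984 -29.1652426 ] 188.03378983464472 78
```

Request:
carry_out:
  increments:
    - [-0.01,0.004,-0.03,0,-1]
    - [-0.01,0.004,-0.06,0,-1]
    - [-0.01,0.004,-0.09,0,-1]
    - [-0.01,0.004,-0.12,0,-1]
    - [-0.01,0.004,-0.15,0,-1]
    - [-0.01,0.004,-0.175,0,-1]
    - [-0.01,0.004,-0.195,0,-1]
    - [-0.01,0.004,-0.21,0,-1]
    - [-0.01,0.004,-0.215,0,-1]
    - [-0.01,0.004,-0.215,0,-1]
    - [-0.01,0.004,-0.215,0,-0.5]
    - [-0.01,0.004,-0.215,0,0]
    - [-0.01,0.004,-0.215,0,0.2]
    - [-0.01,0.004,-0.215,0,0.4]
    - [-0.01,0.004,-0.215,0,1]
    - [-0.01,0.004,-0.215,0,1]
    - [-0.01,0.004,-0.215,0,1]
  grip_force: 15

```text
time_s: 3.8
tool_pos: [0.5096, -0.0258, 0.2449]
tool_rot: [180.0, -0.0, 90.0]
force: [-0.2, -0.9, 0.3]
grip_width: 0.0395
```

Request:
carry_out:
  increments:
    - [0,0,0,0,1]
    - [0,0,0.015,0,1]
    - [0,0,0.04,0,1]
    - [0,0,0.07,0,1]
    - [0,0,0.1,0,1]
    - [0,0,0.12,0,1]
    - [0,0.015,0.125,0,1]
    - [0,0.04,0.125,0,1]
    - [0,0.07,0.125,0,1]
    - [0,0.1,0.125,0,1]
    - [-0.005,0.13,0.125,0,1]
    - [-0.01,0.16,0.125,0,1]
    - [-0.01,0.19,0.125,0,1]
    - [-0.01,0.22,0.125,0,1]
    - [-0.01,0.25,0.125,0,1]
    - [-0.01,0.28,0.125,0,1]
    - [-0.01,0.3,0.125,0,1]
    - [-0.01,0.311,0.125,0,1]
    - [-0.01,0.311,0.12,0,1]

```text
time_s: 5.7
tool_pos: [0.4995, 0.2862, 0.3648]
tool_rot: [180.0, -0.0, 90.2]
force: [0.4, -0.8, -2.3]
grip_width: 0.0396
```

Request:
carry_out:
  increments:
    - [0,0,-0.02,0,1]
    - [0,0,-0.045,0,1]
    - [0,0,-0.07,0,1]
    - [0,0,-0.095,0,1]
    - [0,0,-0.11,0,1]
    - [0,0,-0.12,0,1]
    - [0,0,-0.127,0,1]
    - [0,0,-0.132,0,1]
    - [0,0,-0.135,0,1]
    - [0,0,-0.135,0,1]
    - [0,0,-0.135,0,1]

```text
time_s: 6.8
tool_pos: [0.4997, 0.2852, 0.2303]
tool_rot: [179.9, -0.0, 90.0]
force: [0.1, -0.1, -2.0]
grip_width: 0.0399
```

Request:
carry_out:
  increments:
    - [0,0,-0.001,0,1]
    - [0,0,-0.002,0,1]
    - [0,0,-0.002,0,1]
    - [0,0,-0.002,0,0.2]
    - [0,0,-0.002,0,0]
    - [0,0,-0.002,0,-0.3]
    - [0,0,-0.002,0,-0.6]
    - [0,0,-0.002,0,-1]
    - [0,0,-0.002,0,-1]
    - [0,0,0.02,0,-1]
    - [0,0,0.05,0,-1]
    - [0,0,0.08,0,-1]
    - [0,0,0.11,0,-1]
    - [0,0,0.135,0,-1]
    - [0,0,0.14,0,-1]

```text
time_s: 8.3
tool_pos: [0.5004, 0.2852, 0.3733]
tool_rot: [179.7, -0.2, 90.0]
force: [-0.3, -0.3, -0.7]
grip_width: 0.0868
```

```bash
python3 w.py w2
```

```text
8.3 [0.50035317 0.28523143 0.37325419] [179.7241197   -0.20060664  90.03175829]
```

View pics/w2.png

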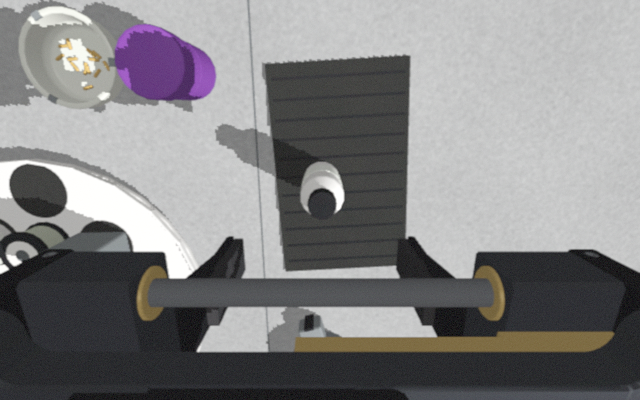

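The bottle stands on the mat at (322,190). Next is the jar.

Request:
carry_out:
  increments:
    - [0.005,-0.02,0,0,-1]
    - [0.01,-0.06,0,0,-1]
    - [0.02,-0.1,0,0,-1]
    - [0.03,-0.14,0,0,-1]
    - [0.04,-0.18,0,0,-1]
    - [0.045,-0.22,0,0,-1]
    - [0.05,-0.26,0,0,-1]
    - [0.055,-0.3,0,0,-1]
    - [0.065,-0.34,0,0,-1]
    - [0.069,-0.365,0,0,-1]
    - [0.069,-0.376,0,0,-1]
    - [0.069,-0.376,-0.02,0,-1]
    - [0.069,-0.376,-0.05,0,-1]
    - [0.069,-0.376,-0.08,0,-1]
    - [0.069,-0.376,-0.1,0,-1]
    - [0.069,-0.376,-0.113,0,-1]
    - [0.069,-0.376,-0.119,0,-1]
    - [0.069,-0.376,-0.119,0,-1]

```text
time_s: 10.15
tool_pos: [0.5683, -0.0904, 0.2501]
tool_rot: [-179.9, -0.0, 90.1]
force: [-0.3, -0.2, 0.3]
grip_width: 0.0871
```

Request:
carry_out:
  increments:
    - [0,0,0,0,-0.6]
    - [0,0,0,0,-0.3]
    - [0,0,0,0,0]
    - [0,0,0,0,1]
    - [0,0,0,0,1]
    - [0,0,0,0,1]
  grip_force: 20

```text
time_s: 10.75
tool_pos: [0.5687, -0.0909, 0.2511]
tool_rot: [180.0, -0.0, 90.0]
force: [-0.1, 0.3, 0.8]
grip_width: 0.0551
```

Request:
carry_out:
  increments:
    - [0,0,0.015,0,1]
    - [0,0,0.04,0,1]
    - [0,0,0.07,0,1]
    - [0,0,0.1,0,1]
    - [0,0,0.12,0,1]
    - [0,0.015,0.125,0,1]
    - [-0.01,0.04,0.125,0,1]
    - [-0.02,0.07,0.125,0,1]
    - [-0.03,0.1,0.125,0,1]
    - [-0.04,0.13,0.125,0,1]
    - [-0.05,0.16,0.125,0,1]
    - [-0.06,0.19,0.125,0,1]
    - [-0.075,0.22,0.125,0,1]
    - [-0.09,0.25,0.125,0,1]
    - [-0.105,0.28,0.125,0,1]
    - [-0.12,0.31,0.125,0,1]
    - [-0.13,0.345,0.125,0,1]
    - [-0.137,0.375,0.125,0,1]
    - [-0.139,0.395,0.125,0,1]
    - [-0.139,0.401,0.125,0,1]

```text
time_s: 12.75
tool_pos: [0.4285, 0.3123, 0.3764]
tool_rot: [180.0, -0.0, 90.3]
force: [0.1, -0.6, -1.8]
grip_width: 0.0555
```

Request:
carry_out:
  increments:
    - [0,0,-0.02,0,1]
    - [0,0,-0.045,0,1]
    - [0,0,-0.07,0,1]
    - [0,0,-0.095,0,1]
    - [0,0,-0.11,0,1]
    - [0,0,-0.125,0,1]
    - [0,0,-0.132,0,1]
    - [0,0,-0.137,0,1]
    - [0,0,-0.139,0,1]
    - [0,0,-0.14,0,1]
    - [0,0,-0.14,0,1]

```text
time_s: 13.85
tool_pos: [0.4297, 0.3101, 0.2363]
tool_rot: [180.0, -0.0, 90.0]
force: [0.1, 0.7, -0.7]
grip_width: 0.0556
```

Request:
carry_out:
  increments:
    - [0,0,-0.001,0,1]
    - [0,0,-0.002,0,1]
    - [0,0,-0.002,0,1]
    - [0,0,-0.002,0,0.1]
    - [0,0,-0.002,0,-0.2]
    - [0,0,-0.002,0,-0.4]
    - [0,0,-0.002,0,-0.7]
    - [0,0,-0.002,0,-1]
    - [0,0,-0.002,0,-1]
    - [0,0,0.02,0,-1]
    - [0,0,0.05,0,-1]
    - [0,0,0.08,0,-1]
    - [0,0,0.11,0,-1]
    - [0,0,0.135,0,-1]
    - [0,0,0.14,0,-1]

```text
time_s: 15.35
tool_pos: [0.4302, 0.3104, 0.3791]
tool_rot: [179.8, -0.2, 90.0]
force: [0.1, 0.2, 0.7]
grip_width: 0.0867
```

Request:
carry_out:
  increments:
    - [0.01,-0.01,0,-8,-1]
    - [0.02,-0.03,0,-16,-1]
    - [0.03,-0.05,0,-24,-1]
    - [0.045,-0.08,0,-32,-1]
    - [0.06,-0.11,0,-40,-1]
    - [0.075,-0.14,0,-48,-1]
    - [0.09,-0.17,0,-56,-1]
    - [0.105,-0.2,0,-64,-1]
    - [0.12,-0.23,0,-72,-1]
    - [0.135,-0.255,0,-80,-1]
    - [0.143,-0.268,0,-88,-1]
    - [0.145,-0.273,0,-88,-1]
    - [0.145,-0.273,0,-88,-1]
    - [0.145,-0.273,0,-88,-1]

```text
time_s: 16.75
tool_pos: [0.5741, 0.0382, 0.3751]
tool_rot: [-180.0, 0.1, 2.3]
force: [0.5, -0.6, -0.1]
grip_width: 0.0869
```

```bash
python3 w.py w3
```

```text
16.75 [0.57406062 0.03823032 0.37512317] [-1.79971899e+02  7.21823148e-02  2.26012575e+00]
```

View pics/w3.png

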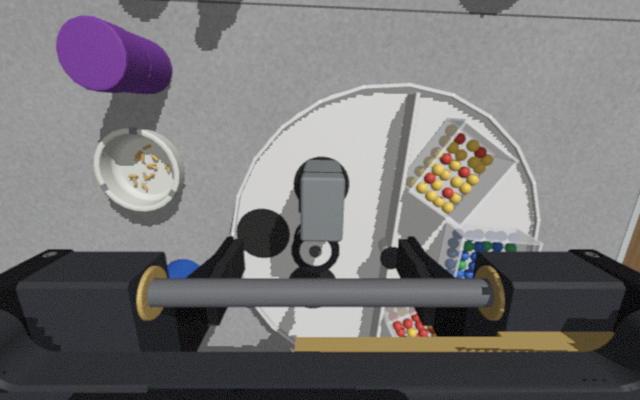

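The hook box, at (322,205), is centred between the jaws and square to them. I'll descend and grip it.

Request:
carry_out:
  increments:
    - [0,0,-0.02,0,-1]
    - [0,0,-0.05,0,-1]
    - [0,0,-0.08,0,-1]
    - [0,0,-0.105,0,-1]
    - [0,0,-0.12,0,-1]
    - [0,0,-0.126,0,-1]
    - [0,0,-0.126,0,-1]
    - [0,0,-0.126,0,-0.5]
    - [0,0,-0.126,0,0]
    - [0,0,-0.126,0,0.2]
    - [0,0,-0.126,0,1]
    - [0,0,-0.126,0,1]
    - [0,0,-0.126,0,1]
    - [0,0,-0.126,0,1]
  grip_force: 20

```text
time_s: 18.2
tool_pos: [0.5745, 0.037, 0.2498]
tool_rot: [180.0, -0.0, 2.0]
force: [0.2, -0.8, -0.5]
grip_width: 0.0388
```

Request:
carry_out:
  increments:
    - [0,0,0,0,1]
    - [0,0,0,0,1]
    - [0,0,0,0,1]

```text
time_s: 18.5
tool_pos: [0.5745, 0.037, 0.2498]
tool_rot: [180.0, -0.0, 2.0]
force: [-0.3, 0.1, -0.1]
grip_width: 0.036
```

Request:
carry_out:
  increments:
    - [0,0,0.015,0,1]
    - [0,0,0.04,0,1]
    - [0,0,0.07,0,1]
    - [0,0,0.1,0,1]
    - [0,0,0.12,0,1]
    - [0,0.015,0.125,0,1]
    - [0,0.04,0.125,0,1]
    - [0,0.07,0.125,0,1]
    - [0,0.1,0.125,0,1]
    - [0,0.13,0.125,0,1]
    - [0,0.16,0.125,0,1]
    - [0,0.19,0.125,0,1]
    - [0,0.22,0.125,0,1]
    - [0,0.25,0.125,0,1]
    - [0,0.275,0.125,0,1]
    - [0,0.292,0.125,0,1]
    - [0,0.298,0.125,0,1]
    - [0,0.298,0.125,0,1]

```text
time_s: 20.3
tool_pos: [0.5741, 0.3357, 0.3741]
tool_rot: [179.9, 0.0, 2.1]
force: [-0.0, 0.0, -1.9]
grip_width: 0.0357
```

Request:
carry_out:
  increments:
    - [0,0,-0.02,0,1]
    - [0,0,-0.045,0,1]
    - [0,0,-0.07,0,1]
    - [0,0,-0.095,0,1]
    - [0,0,-0.11,0,1]
    - [0,0,-0.125,0,1]
    - [0,0,-0.132,0,1]
    - [0,0,-0.137,0,1]
    - [0,0,-0.139,0,1]
    - [0,0,-0.14,0,1]
    - [0,0,-0.14,0,1]

```text
time_s: 21.4
tool_pos: [0.5747, 0.3352, 0.2354]
tool_rot: [-180.0, -0.1, 2.0]
force: [0.2, -1.0, -1.6]
grip_width: 0.0356
```

Contact should come at 0.2338, so I'll lower 2 mm more, release, rise and look.

Request:
carry_out:
  increments:
    - [0,0,-0.001,0,1]
    - [0,0,-0.002,0,1]
    - [0,0,-0.002,0,1]
    - [0,0,-0.002,0,0.2]
    - [0,0,-0.002,0,0]
    - [0,0,-0.002,0,-0.3]
    - [0,0,-0.002,0,-0.6]
    - [0,0,-0.002,0,-0.7]
    - [0,0,-0.002,0,-0.7]
    - [0,0,0.02,0,-0.7]
    - [0,0,0.05,0,-0.7]
    - [0,0,0.08,0,-0.7]
    - [0,0,0.11,0,-0.8]
    - [0,0,0.135,0,-1]
    - [0,0,0.14,0,-1]

```text
time_s: 22.9
tool_pos: [0.5753, 0.3352, 0.3787]
tool_rot: [-179.8, -0.3, 2.0]
force: [0.5, 0.0, 0.1]
grip_width: 0.0849
```

Run:
```python
from h import *
o,im,d=snap('top','top1'); print(o['time_s'])
i=cv2.imread('pics/top1.png'); cv2.imwrite('pics/top1z.png',cv2.resize(i[90:290,150:350],None,fx=3,fy=3))
```

```text
22.9
```

View pics/top1z.png

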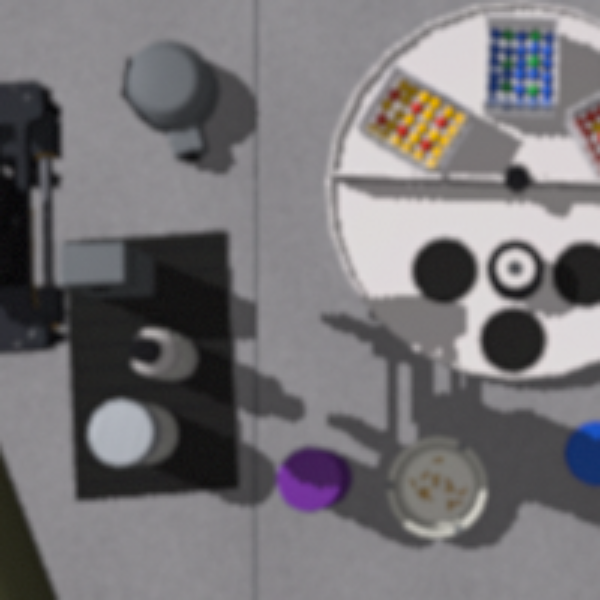

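All three stand on the mat: box (95,262), bottle (165,352) and jar (120,432) in the zoomed crop. The carousel pads are empty around the spool, which I'll take next.

Request:
carry_out:
  increments:
    - [0,-0.02,0,0,-1]
    - [0,-0.06,0,0,-1]
    - [0,-0.1,0,0,-1]
    - [0,-0.14,0,0,-1]
    - [0,-0.18,0,0,-1]
    - [0,-0.22,0,0,-1]
    - [0,-0.26,0,0,-1]
    - [-0.002,-0.3,0,0,-1]
    - [-0.004,-0.33,0,0,-1]
    - [-0.004,-0.355,0,0,-1]
    - [-0.004,-0.362,0,0,-1]
    - [-0.004,-0.362,0,0,-1]
    - [-0.004,-0.362,0,0,-1]

```text
time_s: 24.25
tool_pos: [0.5703, -0.0257, 0.3739]
tool_rot: [-180.0, 0.1, 2.1]
force: [0.6, 0.9, 0.3]
grip_width: 0.0871
```

```bash
python3 w.py w4
python3 - <<'E'
from h import *
im,W=world('wrist','w4')
with np.errstate(invalid='ignore'): m=(W[...,2]>.047)&(W[...,2]<.062)&(abs(W[...,0]-.571)<.04)&(abs(W[...,1]+.027)<.04)
p=W[m]; print(len(p),np.median(p[:,2]),cv2.minEnclosingCircle(p[:,:2].astype(np.float32)*1000))
# dark pads on deck
g=im.max(2)
with np.errstate(invalid='ignore'): m=((g<50)&(abs(W[...,2]-.021)<.007)).astype(np.uint8)
n,l,s,c=cv2.connectedComponentsWithStats(m)
for k in range(1,n):
    if s[k,4]>200:
        q=W[l==k][:,:2].astype(np.float32)*1000; print(s[k],cv2.minEnclosingCircle(q),q.mean(0))
E
```

```text
24.25 [ 0.5702581  -0.02570547  0.37387415] [-1.79957307e+02  8.27351872e-02  2.12153354e+00]
2047 0.05464780325446367 ((571.5487060546875, -25.93415069580078), 25.865938186645508)
[ 299   95   56   58 1949] ((574.9003295898438, 38.695377349853516), 29.240880966186523) [575.2177    39.838882]
[ 239  153   53   53 1689] ((510.1994323730469, -22.769376754760742), 29.332284927368164) [510.62674 -21.79756]
[ 293  215   50   47 1518] ((568.5298461914062, -89.20416259765625), 29.803207397460938) [568.7364  -87.96028]
```

View pics/w4.png

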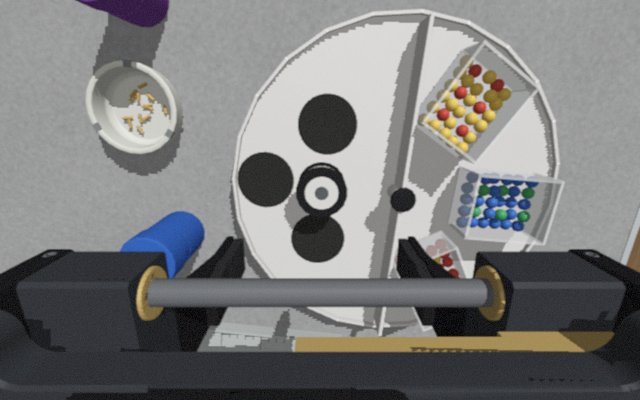

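The pads at (327,124), (266,179) and (318,238) match the start positions I measured, and the spool is at (321,192). I'll descend on the spool.

Request:
carry_out:
  increments:
    - [0.001,0,-0.02,0,-1]
    - [0.001,0,-0.05,0,-1]
    - [0.001,0,-0.08,0,-1]
    - [0.001,0,-0.11,0,-1]
    - [0.001,0,-0.135,0,-1]
    - [0.001,0,-0.152,0,-1]
    - [0.001,0,-0.161,0,-1]
    - [0.001,0,-0.165,0,-1]
    - [0.001,0,-0.165,0,-1]
    - [0.001,0,-0.165,0,-0.5]
    - [0.001,0,-0.165,0,-0.2]
    - [0.001,0,-0.165,0,0]
    - [0.001,0,-0.165,0,1]
    - [0.001,0,-0.165,0,1]
    - [0.001,0,-0.165,0,1]
    - [0.001,0,-0.165,0,1]
    - [0.001,0,-0.165,0,1]
  grip_force: 20

```text
time_s: 26.0
tool_pos: [0.5717, -0.027, 0.2099]
tool_rot: [180.0, -0.0, 2.0]
force: [-0.1, -0.6, 0.1]
grip_width: 0.047
```

Request:
carry_out:
  increments:
    - [0,0,0,0,1]
    - [0,0,0,0,1]
    - [0,0,0,0,1]

```text
time_s: 26.3
tool_pos: [0.5717, -0.027, 0.2099]
tool_rot: [180.0, -0.0, 2.0]
force: [1.9, -0.4, 0.5]
grip_width: 0.0471
```

```bash
python3 w.py w5; python3 -c "
from h import *
print(env.get_obs()['grip_width'])"
```

```text
26.3 [ 0.57169659 -0.02701374  0.20991281] [ 1.79996291e+02 -3.56356568e-02  2.04187588e+00]
0.04728083845255911
```

View pics/w5.png

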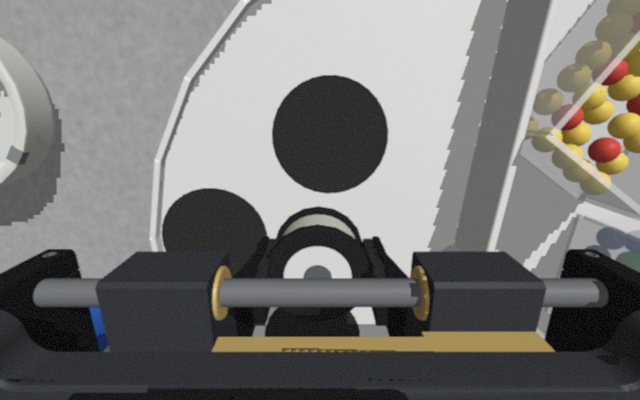

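Request:
carry_out:
  increments:
    - [0,0,0.005,0,1]
    - [0,0,0.01,0,1]
    - [0,0,0.02,0,1]
    - [0,0,0.03,0,1]
    - [0,0,0.04,0,1]
    - [0,0,0.04,0,1]

```text
time_s: 26.95
tool_pos: [0.5723, -0.0271, 0.252]
tool_rot: [-180.0, -0.2, 2.0]
force: [0.4, -0.4, -0.4]
grip_width: 0.0474
```

```bash
python3 w.py w6; python3 -c "
from h import *
print(env.get_obs()['grip_width'])
snap('side','side1')
i=cv2.imread('pics/side1.png');j=cv2.imread('pics/w6.png')
cv2.imwrite('pics/c6.png',np.hstack([cv2.resize(i[120:260,270:430],None,fx=2.6,fy=2.6),cv2.resize(j[180:380,200:440],None,fx=1.6,fy=1.82)]))"
```

```text
26.95 [ 0.57234148 -0.02714668  0.25195518] [-179.98112164   -0.21271104    2.0411296 ]
0.047736062624581216
```

View pics/c6.png

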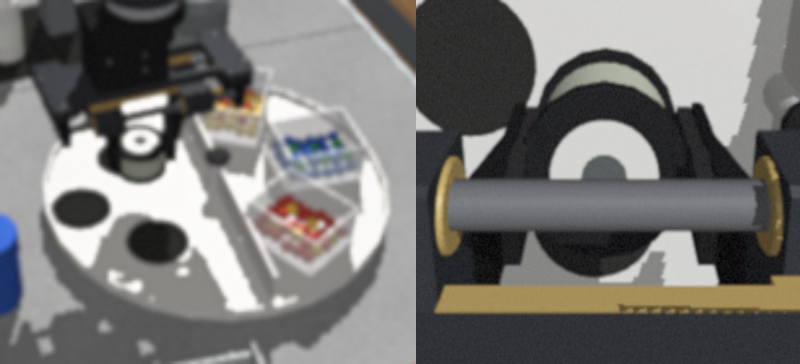

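```bash
cat > sp.py <<'E'
from h import *
import sys
im,W=world('wrist',sys.argv[1]); z=np.load(sys.argv[1]+'.npz')['tp']
r=np.hypot(W[...,0]-z[0],W[...,1]-z[1])
with np.errstate(invalid='ignore'): m=(r<.05)&(W[...,2]<z[2]-.12)&(W[...,2]>z[2]-.19)
m[:, :265]=0;m[:,375:]=0;m[275:]=0
v,u=np.nonzero(m);p=W[m]; zt=p[:,2]
h,e=np.histogram(zt-z[2],bins=np.arange(-.19,-.12,.004));print(list(zip(e.round(3),h)))
k=h.argmax();s=abs(zt-z[2]-e[k]-.002)<.006;q=p[s];A=np.c_[q[:,:2]-z[:2],np.ones(len(q))];print('plane',np.linalg.lstsq(A,q[:,2]-z[2],rcond=None)[0],q.min(0)-z,q.max(0)-z)
E
python3 sp.py w5;python3 sp.py w6
```

```text
[(np.float64(-0.19), np.int64(4624)), (np.float64(-0.186), np.int64(782)), (np.float64(-0.182), np.int64(237)), (np.float64(-0.178), np.int64(243)), (np.float64(-0.174), np.int64(225)), (np.float64(-0.17), np.int64(102)), (np.float64(-0.166), np.int64(52)), (np.float64(-0.162), np.int64(137)), (np.float64(-0.158), np.int64(3861)), (np.float64(-0.154), np.int64(251)), (np.float64(-0.15), np.int64(22)), (np.float64(-0.146), np.int64(24)), (np.float64(-0.142), np.int64(1)), (np.float64(-0.138), np.int64(0)), (np.float64(-0.134), np.int64(0)), (np.float64(-0.13), np.int64(0)), (np.float64(-0.126), np.int64(0))]
plane [ 0.0011957  -0.06026263 -0.18656203] [-0.03189778  0.00395295 -0.18999951] [ 0.03173601  0.04992794 -0.18201226]
[(np.float64(-0.19), np.int64(97)), (np.float64(-0.186), np.int64(778)), (np.float64(-0.182), np.int64(239)), (np.float64(-0.178), np.int64(233)), (np.float64(-0.174), np.int64(219)), (np.float64(-0.17), np.int64(111)), (np.float64(-0.166), np.int64(53)), (np.float64(-0.162), np.int64(142)), (np.float64(-0.158), np.int64(3828)), (np.float64(-0.154), np.int64(279)), (np.float64(-0.15), np.int64(28)), (np.float64(-0.146), np.int64(21)), (np.float64(-0.142), np.int64(1)), (np.float64(-0.138), np.int64(0)), (np.float64(-0.134), np.int64(0)), (np.float64(-0.13), np.int64(0)), (np.float64(-0.126), np.int64(0))]
plane [ 0.0067955  -0.05007879 -0.15460674] [-0.02688318  0.00153129 -0.1619816 ] [ 0.02746292  0.02720037 -0.15010545]
```

The spool is held level and hasn't slipped. I'll carry it to the tray.

Request:
carry_out:
  increments:
    - [0,0,0.02,0,1]
    - [0,0,0.045,0,1]
    - [0,-0.01,0.065,0,1]
    - [-0.005,-0.03,0.07,0,1]
    - [-0.015,-0.06,0.07,0,1]
    - [-0.025,-0.09,0.07,0,1]
    - [-0.035,-0.12,0.07,0,1]
    - [-0.045,-0.15,0.07,0,1]
    - [-0.055,-0.18,0.07,0,1]
    - [-0.065,-0.21,0.07,0,1]
    - [-0.08,-0.24,0.07,0,1]
    - [-0.088,-0.262,0.07,0,1]
    - [-0.091,-0.273,0.07,0,1]
    - [-0.091,-0.275,0.07,0,1]
    - [-0.091,-0.275,0.07,0,1]

```text
time_s: 28.55
tool_pos: [0.4811, -0.3011, 0.3194]
tool_rot: [-180.0, 0.0, 2.1]
force: [0.8, -0.2, -1.3]
grip_width: 0.0476
```

Request:
carry_out:
  increments:
    - [0,0,-0.02,0,1]
    - [0,0,-0.045,0,1]
    - [0,0,-0.07,0,1]
    - [0,0,-0.09,0,1]
    - [0,0,-0.105,0,1]
    - [0,0,-0.115,0,1]
    - [0,0,-0.121,0,1]
    - [0,0,-0.124,0,1]
    - [0,0,-0.126,0,1]
    - [0,0,-0.126,0,1]
    - [0,0,-0.126,0,1]

```text
time_s: 29.65
tool_pos: [0.4807, -0.3022, 0.1943]
tool_rot: [180.0, -0.1, 2.0]
force: [0.7, 0.2, -1.4]
grip_width: 0.047
```

Request:
carry_out:
  increments:
    - [0,0,-0.001,0,1]
    - [0,0,-0.0015,0,1]
    - [0,0,-0.0015,0,1]
    - [0,0,-0.0015,0,0]
    - [0,0,-0.0015,0,-0.2]
    - [0,0,-0.0015,0,-0.4]
    - [0,0,-0.0015,0,-0.7]
    - [0,0,-0.0015,0,-1]
    - [0,0,-0.0015,0,-1]
    - [0,0,-0.0015,0,-1]
    - [0,0,-0.0015,0,-1]

```text
time_s: 30.75
tool_pos: [0.4806, -0.302, 0.1923]
tool_rot: [180.0, -0.0, 2.0]
force: [-0.2, 0.2, 0.4]
grip_width: 0.0853
```

Request:
carry_out:
  increments:
    - [0,0,0.01,0,-1]
    - [0,0,0.03,0,-1]
    - [0,0,0.06,0,-1]
    - [0,0,0.09,0,-1]
    - [0,0,0.12,0,-1]
    - [0,0,0.15,0,-1]
    - [0,0,0.175,0,-1]
    - [0,0,0.18,0,-1]
    - [0,0,0.18,0,-1]

```text
time_s: 31.65
tool_pos: [0.4805, -0.3022, 0.3734]
tool_rot: [180.0, -0.1, 2.0]
force: [0.3, 1.0, 0.6]
grip_width: 0.0869
```

```bash
python3 w.py w7
python3 - <<'E'
from h import *
im,W=world('wrist','w7')
with np.errstate(invalid='ignore'): m=(W[...,2]>.030)&(W[...,2]<.045)&(abs(W[...,0]-.481)<.05)&(abs(W[...,1]+.302)<.05)
p=W[m]; print(len(p),np.median(p[:,2]),cv2.minEnclosingCircle(p[:,:2].astype(np.float32)*1000))
A=np.c_[p[:,:2],np.ones(len(p))];print(np.linalg.lstsq(A,p[:,2],rcond=None)[0])
E
```

```text
31.65 [ 0.48053493 -0.30224438  0.37336809] [ 1.79968127e+02 -1.31293690e-01  2.03747298e+00]
1869 0.03768126671043909 ((480.94244384765625, -301.0280456542969), 25.988353729248047)
[ 0.00463634 -0.00614232  0.03358947]
```

View pics/w7.png

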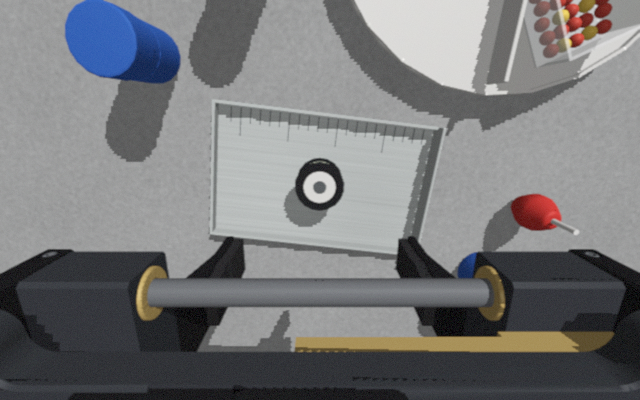

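The spool lies flat and centred in the tray: (320,185), top at 37.7 mm against 37 expected. Now the hook box goes back.

Request:
carry_out:
  increments:
    - [0.003,0.02,0,0,-1]
    - [0.006,0.06,0,0,-1]
    - [0.012,0.1,0,0,-1]
    - [0.018,0.14,0,0,-1]
    - [0.025,0.18,0,0,-1]
    - [0.03,0.22,0,0,-1]
    - [0.036,0.26,0,0,-1]
    - [0.043,0.3,0,0,-1]
    - [0.05,0.34,0,0,-1]
    - [0.056,0.38,0,0,-1]
    - [0.062,0.42,0,0,-1]
    - [0.07,0.46,0,0,-1]
    - [0.076,0.5,0,0,-1]
    - [0.082,0.54,0,0,-1]
    - [0.088,0.58,0,0,-1]
    - [0.093,0.615,0,0,-1]
    - [0.094,0.632,0,0,-1]
    - [0.094,0.637,0,0,-1]
    - [0.094,0.637,0,0,-1]
    - [0.094,0.637,0,0,-1]

```text
time_s: 33.7
tool_pos: [0.5751, 0.3325, 0.3721]
tool_rot: [179.9, 0.0, 1.9]
force: [-0.9, -0.7, 0.4]
grip_width: 0.0869
```

```bash
python3 w.py w8
python3 - <<'E'
from h import *
im,W=world('wrist','w8')
def f(zl,zh,x,y,n,r=.05):
    with np.errstate(invalid='ignore'): m=(W[...,2]>zl)&(W[...,2]<zh)&(abs(W[...,0]-x)<r)&(abs(W[...,1]-y)<r)
    m[245:]=0
    p=W[m]; q=p[:,:2].astype(np.float32)*1000
    if len(p): print(n,len(p),np.median(p[:,2]),cv2.minEnclosingCircle(q),cv2.minAreaRect(q))
f(.09,.103,.5747,.335,'box'); f(.1,.115,.5,.285,'cap',.03); f(.083,.097,.43,.31,'jar')
E
```

```text
33.7 [0.57508365 0.3325307  0.3721063 ] [1.79902377e+02 7.48572492e-03 1.87854411e+00]
box 2602 0.09630487094115767 ((575.3670043945312, 336.03082275390625), 32.04901885986328) ((575.8619995117188, 336.34814453125), (35.90006637573242, 55.75722122192383), 1.199388861656189)
cap 2 0.10060480891585344 ((505.7397766113281, 297.8688659667969), 4.818107604980469) ((505.7397766113281, 297.8688659667969), (9.636014938354492, 0.0), 152.21127319335938)
jar 2920 0.09011273798573097 ((431.3691711425781, 311.49737548828125), 28.332077026367188) ((431.2075500488281, 313.3972473144531), (55.98307418823242, 51.88748550415039), 0.49635887145996094)
```

View pics/w8.png

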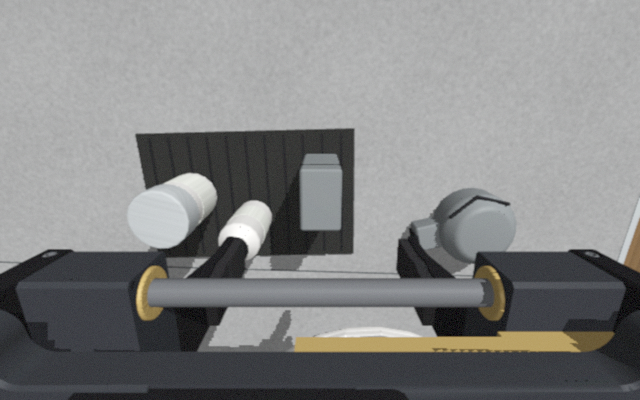

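The box is at (321,193), centred in the jaws, with the jar and bottle to its left. I'll grip it.

Request:
carry_out:
  increments:
    - [0,0.003,-0.02,0,-1]
    - [0,0.003,-0.05,0,-1]
    - [0,0.003,-0.08,0,-1]
    - [0,0.003,-0.11,0,-1]
    - [0,0.003,-0.128,0,-1]
    - [0,0.003,-0.136,0,-1]
    - [0,0.003,-0.137,0,-1]
    - [0,0.003,-0.137,0,-0.5]
    - [0,0.003,-0.137,0,0]
    - [0,0.003,-0.137,0,0.2]
    - [0,0.003,-0.137,0,1]
    - [0,0.003,-0.137,0,1]
    - [0,0.003,-0.137,0,1]
    - [0,0.003,-0.137,0,1]
    - [0,0.003,-0.137,0,1]
    - [0,0.003,-0.137,0,1]

```text
time_s: 35.35
tool_pos: [0.5745, 0.338, 0.2353]
tool_rot: [180.0, -0.0, 2.0]
force: [0.9, 0.6, -0.1]
grip_width: 0.0359
```

Request:
carry_out:
  increments:
    - [0,0,0.015,0,1]
    - [0,0,0.04,0,1]
    - [0,0,0.07,0,1]
    - [0,0,0.1,0,1]
    - [0,0,0.125,0,1]
    - [0,-0.015,0.13,0,1]
    - [0,-0.04,0.13,0,1]
    - [0,-0.07,0.13,0,1]
    - [0,-0.1,0.13,0,1]
    - [0,-0.13,0.13,0,1]
    - [0,-0.16,0.13,0,1]
    - [0,-0.19,0.13,0,1]
    - [0,-0.22,0.13,0,1]
    - [0,-0.25,0.13,0,1]
    - [0,-0.275,0.13,0,1]
    - [0,-0.292,0.13,0,1]
    - [0,-0.298,0.13,0,1]
    - [0,-0.298,0.13,0,1]
    - [0,-0.298,0.12,0,1]

```text
time_s: 37.25
tool_pos: [0.5748, 0.0408, 0.3559]
tool_rot: [-179.9, -0.1, 2.1]
force: [0.4, 0.8, -1.5]
grip_width: 0.0359
```

Request:
carry_out:
  increments:
    - [0,0,-0.02,0,1]
    - [0,0,-0.045,0,1]
    - [0,0,-0.065,0,1]
    - [0,0,-0.082,0,1]
    - [0,0,-0.093,0,1]
    - [0,0,-0.099,0,1]
    - [0,0,-0.102,0,1]
    - [0,0,-0.103,0,1]
    - [0,0,-0.103,0,1]
    - [0,0,-0.103,0,1]

```text
time_s: 38.25
tool_pos: [0.5748, 0.04, 0.253]
tool_rot: [-180.0, -0.1, 2.0]
force: [-1.4, 0.4, -2.2]
grip_width: 0.0361
```

Request:
carry_out:
  increments:
    - [0,0,-0.001,0,1]
    - [0,0,-0.002,0,1]
    - [0,0,-0.002,0,1]
    - [0,0,-0.002,0,0.2]
    - [0,0,-0.002,0,0]
    - [0,0,-0.002,0,-0.3]
    - [0,0,-0.002,0,-0.6]
    - [0,0,-0.002,0,-1]
    - [0,0,-0.002,0,-1]
    - [0,0,0.02,0,-1]
    - [0,0,0.05,0,-1]
    - [0,0,0.08,0,-1]
    - [0,0,0.11,0,-1]
    - [0,0,0.125,0,-1]
    - [0,0,0.125,0,-1]

```text
time_s: 39.75
tool_pos: [0.5752, 0.0399, 0.3794]
tool_rot: [-180.0, -0.2, 2.0]
force: [0.2, 0.3, 0.7]
grip_width: 0.087
```

Request:
carry_out:
  increments:
    - [-0.01,0.01,0,8,-1]
    - [-0.02,0.03,0,16,-1]
    - [-0.03,0.05,0,24,-1]
    - [-0.045,0.08,0,32,-1]
    - [-0.06,0.11,0,40,-1]
    - [-0.075,0.14,0,48,-1]
    - [-0.09,0.17,0,56,-1]
    - [-0.105,0.2,0,64,-1]
    - [-0.12,0.23,0,72,-1]
    - [-0.135,0.252,0,80,-1]
    - [-0.143,0.265,0,88,-1]
    - [-0.145,0.27,0,88,-1]
    - [-0.145,0.27,0,88,-1]
    - [-0.145,0.27,0,88,-1]

```text
time_s: 41.15
tool_pos: [0.4301, 0.3089, 0.3764]
tool_rot: [-180.0, 0.1, 89.8]
force: [0.3, -1.4, 0.4]
grip_width: 0.0871
```

```bash
python3 w.py w9
```

```text
41.15 [0.43014324 0.30890342 0.37643666] [-1.79964416e+02  7.50136298e-02  8.98238889e+01]
```

View pics/w9.png

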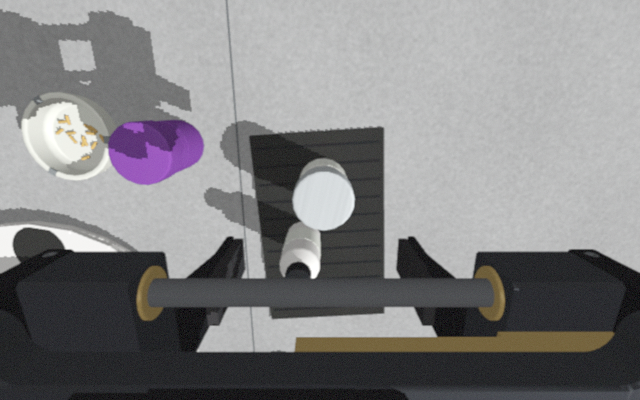

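The jar, at (323,195), is centred between the jaws.

Request:
carry_out:
  increments:
    - [0,0.001,-0.02,0,-1]
    - [0,0.001,-0.05,0,-1]
    - [0,0.001,-0.08,0,-1]
    - [0,0.001,-0.11,0,-1]
    - [0,0.001,-0.13,0,-1]
    - [0,0.001,-0.139,0,-1]
    - [0,0.001,-0.142,0,-1]
    - [0,0.001,-0.142,0,-0.6]
    - [0,0.001,-0.142,0,-0.3]
    - [0,0.001,-0.142,0,0]
    - [0,0.001,-0.142,0,1]
    - [0,0.001,-0.142,0,1]
    - [0,0.001,-0.142,0,1]
    - [0,0.001,-0.142,0,1]
    - [0,0.001,-0.142,0,1]

```text
time_s: 42.7
tool_pos: [0.4297, 0.3111, 0.2357]
tool_rot: [180.0, -0.0, 90.0]
force: [-0.4, -0.6, 3.9]
grip_width: 0.0552
```

Request:
carry_out:
  increments:
    - [0,0,0.015,0,1]
    - [0,0,0.04,0,1]
    - [0,0,0.07,0,1]
    - [0,0,0.1,0,1]
    - [0,0,0.13,0,1]
    - [0.005,-0.015,0.145,0,1]
    - [0.015,-0.04,0.145,0,1]
    - [0.025,-0.07,0.145,0,1]
    - [0.035,-0.1,0.145,0,1]
    - [0.045,-0.135,0.145,0,1]
    - [0.055,-0.17,0.145,0,1]
    - [0.068,-0.205,0.145,0,1]
    - [0.08,-0.24,0.145,0,1]
    - [0.092,-0.275,0.145,0,1]
    - [0.105,-0.31,0.145,0,1]
    - [0.118,-0.345,0.145,0,1]
    - [0.13,-0.375,0.145,0,1]
    - [0.137,-0.395,0.145,0,1]
    - [0.139,-0.402,0.145,0,1]
    - [0.139,-0.402,0.145,0,1]

```text
time_s: 44.7
tool_pos: [0.5679, -0.0926, 0.3793]
tool_rot: [-179.9, 0.0, 89.9]
force: [-0.6, 0.5, -1.0]
grip_width: 0.0558
```

Request:
carry_out:
  increments:
    - [0,0,-0.02,0,1]
    - [0,0,-0.045,0,1]
    - [0,0,-0.07,0,1]
    - [0,0,-0.095,0,1]
    - [0,0,-0.112,0,1]
    - [0,0,-0.12,0,1]
    - [0,0,-0.125,0,1]
    - [0,0,-0.127,0,1]
    - [0,0,-0.127,0,1]
    - [0,0,-0.127,0,1]

```text
time_s: 45.7
tool_pos: [0.5689, -0.091, 0.2542]
tool_rot: [179.9, -0.0, 90.0]
force: [-0.1, -0.1, -1.1]
grip_width: 0.0558
```

Request:
carry_out:
  increments:
    - [0,0,-0.001,0,1]
    - [0,0,-0.002,0,1]
    - [0,0,-0.003,0,1]
    - [0,0,-0.003,0,1]
    - [0,0,-0.003,0,0.1]
    - [0,0,-0.003,0,-0.2]
    - [0,0,-0.003,0,-0.5]
    - [0,0,-0.003,0,-1]
    - [0,0,-0.003,0,-1]
    - [0,0,-0.003,0,-1]
    - [0,0,0.02,0,-1]
    - [0,0,0.05,0,-1]
    - [0,0,0.08,0,-1]
    - [0,0,0.11,0,-1]
    - [0,0,0.125,0,-1]
    - [0,0,0.125,0,-1]

```text
time_s: 47.3
tool_pos: [0.5691, -0.0912, 0.3803]
tool_rot: [179.8, -0.0, 90.0]
force: [0.5, -1.7, -0.3]
grip_width: 0.0867
```

Request:
carry_out:
  increments:
    - [-0.005,0.02,0,0,-1]
    - [-0.01,0.06,0,0,-1]
    - [-0.02,0.1,0,0,-1]
    - [-0.03,0.14,0,0,-1]
    - [-0.04,0.18,0,0,-1]
    - [-0.045,0.22,0,0,-1]
    - [-0.05,0.26,0,0,-1]
    - [-0.055,0.3,0,0,-1]
    - [-0.065,0.34,0,0,-1]
    - [-0.069,0.365,0,0,-1]
    - [-0.069,0.376,0,0,-1]
    - [-0.069,0.376,0,0,-1]
    - [-0.069,0.376,0,0,-1]

```text
time_s: 48.6
tool_pos: [0.5002, 0.2832, 0.3773]
tool_rot: [-180.0, 0.1, 89.9]
force: [0.3, -0.7, -0.7]
grip_width: 0.0872
```

```bash
python3 w.py w10
```

```text
48.6 [0.50016135 0.28320667 0.3773195 ] [-1.79953252e+02  1.16960507e-01  8.99258155e+01]
```

View pics/w10.png

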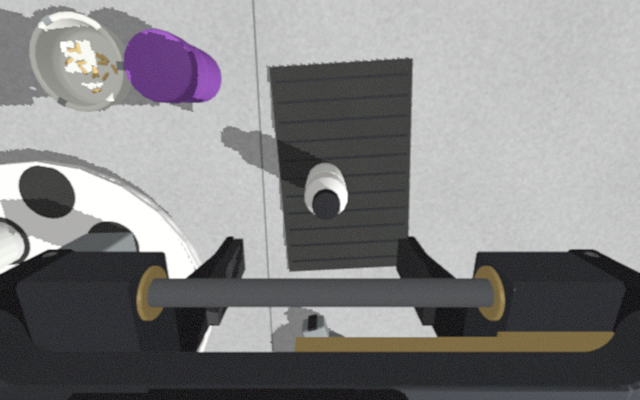

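The bottle is at (326,195). I'll grip it at the earlier height of about 0.229.

Request:
carry_out:
  increments:
    - [0,0.002,-0.02,0,-1]
    - [0,0.002,-0.05,0,-1]
    - [0,0.002,-0.08,0,-1]
    - [0,0.002,-0.11,0,-1]
    - [0,0.002,-0.135,0,-1]
    - [0,0.002,-0.145,0,-1]
    - [0,0.002,-0.148,0,-1]
    - [0,0.002,-0.148,0,-0.5]
    - [0,0.002,-0.148,0,0]
    - [0,0.002,-0.148,0,0.2]
    - [0,0.002,-0.148,0,1]
    - [0,0.002,-0.148,0,1]
    - [0,0.002,-0.148,0,1]
    - [0,0.002,-0.148,0,1]
    - [0,0.002,-0.148,0,1]
    - [0,0.002,-0.148,0,1]
  grip_force: 15

```text
time_s: 50.25
tool_pos: [0.4995, 0.2871, 0.2304]
tool_rot: [180.0, -0.0, 90.0]
force: [0.3, 0.4, 0.7]
grip_width: 0.0392
```

Request:
carry_out:
  increments:
    - [0,0,0.015,0,1]
    - [0,0,0.04,0,1]
    - [0,0,0.07,0,1]
    - [0,0,0.1,0,1]
    - [0,0,0.13,0,1]
    - [0,-0.015,0.145,0,1]
    - [0,-0.04,0.145,0,1]
    - [0,-0.07,0.145,0,1]
    - [0,-0.1,0.145,0,1]
    - [0,-0.13,0.145,0,1]
    - [0,-0.16,0.145,0,1]
    - [0.004,-0.19,0.145,0,1]
    - [0.007,-0.22,0.145,0,1]
    - [0.01,-0.25,0.145,0,1]
    - [0.01,-0.28,0.145,0,1]
    - [0.01,-0.302,0.145,0,1]
    - [0.01,-0.311,0.145,0,1]
    - [0.01,-0.313,0.145,0,1]
    - [0.01,-0.313,0.145,0,1]

```text
time_s: 52.15
tool_pos: [0.5093, -0.0254, 0.3751]
tool_rot: [-180.0, -0.0, 90.1]
force: [-0.2, 0.9, -1.4]
grip_width: 0.0394
```

Request:
carry_out:
  increments:
    - [0,0,-0.02,0,1]
    - [0,0,-0.045,0,1]
    - [0,0,-0.07,0,1]
    - [0,0,-0.095,0,1]
    - [0,0,-0.112,0,1]
    - [0,0,-0.12,0,1]
    - [0,0,-0.125,0,1]
    - [0,0,-0.127,0,1]
    - [0,0,-0.127,0,1]
    - [0,0,-0.127,0,1]

```text
time_s: 53.15
tool_pos: [0.5099, -0.0259, 0.2491]
tool_rot: [179.9, -0.0, 90.0]
force: [0.2, -0.2, -1.6]
grip_width: 0.0396
```

Request:
carry_out:
  increments:
    - [0,0,-0.001,0,1]
    - [0,0,-0.002,0,1]
    - [0,0,-0.003,0,1]
    - [0,0,-0.003,0,1]
    - [0,0,-0.003,0,0.2]
    - [0,0,-0.003,0,0]
    - [0,0,-0.003,0,-0.3]
    - [0,0,-0.003,0,-0.6]
    - [0,0,-0.003,0,-1]
    - [0,0,-0.003,0,-1]
    - [0,0,0.02,0,-1]
    - [0,0,0.05,0,-1]
    - [0,0,0.08,0,-1]
    - [0,0,0.11,0,-1]
    - [0,0,0.14,0,-1]
    - [0.005,0,0.17,0,-1]
    - [0.01,-0.002,0.2,0,-1]
    - [0.01,-0.002,0.21,0,-1]
    - [0.01,-0.002,0.21,0,-1]
    - [0.01,-0.002,0.21,0,-1]

```text
time_s: 55.15
tool_pos: [0.5191, -0.0279, 0.4569]
tool_rot: [-179.9, 0.0, 90.0]
force: [0.1, -0.6, 0.1]
grip_width: 0.0871
```

```bash
python3 w.py w11; sed 's/w1/w11/' m2.py > m3.py; python3 m3.py|head -5; python3 -c "
from h import *
snap('top','top2')"; sed 's/top0/top2/' m.py > m4.py; python3 m4.py | grep -E 'ash|reel|float|mat|jar'
```

```text
55.15 [ 0.51913138 -0.02787725  0.45690442] [-1.79885510e+02  1.12511894e-03  9.00469789e+01]
cap 441 medz 0.1244 circ [509.9 -25.1] 12.3 rect [array([508.7, -25.3]), array([22.2, 23.7]), np.float64(0.6)]
jarlid 1751 medz 0.1065 circ [569.7 -90.4] 28.0 rect [array([567.8, -90.4]), array([51.7, 54.6]), np.float64(0.1)]
boxtop 1457 medz 0.1124 circ [574.6  37.8] 31.7 rect [array([575.2,  38.2]), array([35.7, 55.8]), np.float64(2.5)]
spool 0
tray 4537 medz 0.0169 circ [ 481.2 -301.1] 141.0 rect [array([ 481.1, -301.8]), array([152.4, 240. ]), np.float64(85.2)]
disc 3173 mean [ 0.7045 -0.0401  0.0217] medz 0.0216 circ [ 0.6154 -0.0723] 0.228 rect [array([652.5, -62.7]), array([407.5, 331.5]), np.float64(78.3)]
jar 0
mat 5041 mean [0.4959 0.3082 0.0051] medz 0.005 circ [0.4982 0.3111] 0.1718 rect [array([498.2, 309.5]), array([284.2, 196.1]), np.float64(0.3)]
trayrim 1109 mean [ 0.4875 -0.3063  0.0212] medz 0.0172 circ [ 0.4862 -0.3149] 0.1522 rect [array([ 487.7, -305.5]), array([169.4, 264.4]), np.float64(80.7)]
traystop 391 mean [ 0.5087 -0.3042  0.0362] medz 0.0376 circ [ 0.4887 -0.30
[... 587 characters left out ...]
.3891 0.1496] 0.0279 rect [array([388.3, 148.6]), array([53.6, 52.7]), np.float64(1.4)]
blue1 68 mean [ 0.4062 -0.1153  0.0874] medz 0.0875 circ [ 0.4063 -0.1111] 0.0217 rect [array([ 406.1, -116.3]), array([11. , 43.2]), np.float64(87.9)]
blue2 393 mean [ 0.3085 -0.1784  0.0871] medz 0.0873 circ [ 0.308  -0.1787] 0.0278 rect [array([ 308.4, -178.6]), array([53.7, 54.5]), np.float64(27.1)]
blue3 389 mean [ 0.6819 -0.4103  0.0864] medz 0.0872 circ [ 0.6836 -0.4124] 0.0283 rect [array([ 683.4, -412.1]), array([53.3, 55. ]), np.float64(44.7)]
divider 151 mean [ 0.6553 -0.0552  0.0524] medz 0.0539 circ [ 0.6509 -0.0316] 0.1647 rect [array([666.1, -32.3]), array([329.2,  34. ]), np.float64(87.4)]
```

View pics/w11.png

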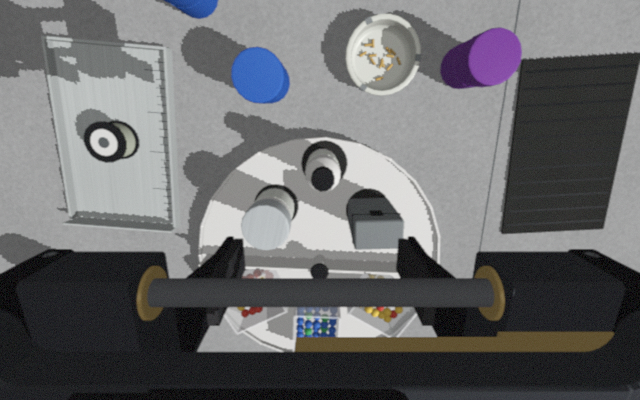

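View pics/top2.png

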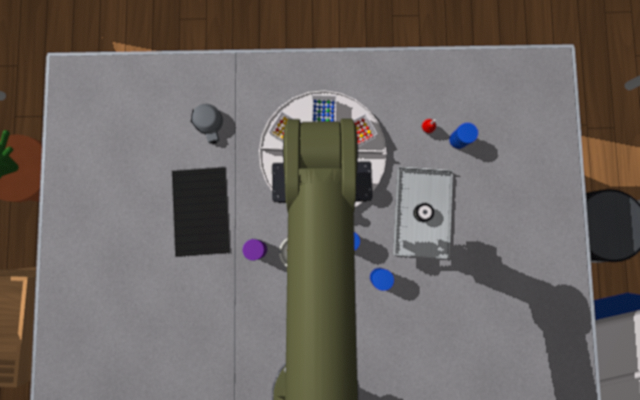

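The wrist view shows the bottle (323,168), jar (268,218) and box (376,222) back within 3 mm of where they started. The spool is in the tray and the bystanders haven't moved. The arm is clear and at rest, so I'll hand in.

```bash
python3 -c "
from h import *
print(env.sign_off())"
```

```text
the job is handed in; nothing more can be done
None
```

The job is handed in at about 55 s of the 136 s allowed; the hand-in gives no verdict.

I moved the bottle, jar and hook box onto the mat and checked from above that all three stood upright there. Then I stood the spool in the tray and put the three back on the carousel.

**Last checks before hand-in, wrist camera from nearly the same pose as at the start:**
- **Bottle, jar and hook box:** the bottle is about 2.5 mm, the jar about 1.2 mm and the box about 0.5 mm from where each stood. Their top heights match the start, so they are upright.
- **Spool:** it is flat, with its top at 37.7 mm (37 expected), and within 1–2 mm of the tray centre, measured just after I let it go. The last picture shows it still there.
- **Float and reel cover:** both measure unmoved to within about 1 mm.
- **Ashtray:** the arm partly hid it from the top camera at the end. In the wrist view it sits at the same pixels as at the start.

**What disagreed:**
- The top and wrist cameras differed by about 2.5 mm in y.
- The spool gripped at 47 mm, not its 52 mm flange width. The pads probably sat in the groove between the flanges; it still lifted level without slipping.

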